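Draw the two-window stage insert from its rack and hold it at the loading angle

ROBOT

A 7-joint arm with a two-finger parallel gripper is mounted at the origin on a cart in front of the work surface, level with it; the furniture and walls round the work are solid. World frame = base frame: x ahead of the robot, y to its left, z up, the work surface at z = 0. Lengths are in m, angles in rad, forces in N, time in s.
With the tool pointing down it reaches from about 0.4 to 0.85 m from the base axis. Payload 10.4 kg.
Tool frame: the origin (TCP) lies midway between the tips of the shut fingers; the grasp point (between the pads) lies 19 mm behind it (manip.grasp_offset is the distance from the TCP to the grasp point, in m); z points along the fingers, y is the line along which they close (so a half turn about z gives the same grasp; the last joint's range is limited). The gripper opens to 85 mm and grips with 20 to 120 N. Pads are 22 mm wide; open, the fingers measure 114 mm over their backs; the gripper's body (76 mm by 85 mm) begins 54 mm behind the grasp point. The pads swing forward as they close: fully open they stand 13 mm farther back than shut.
Start: joints at [-1.155, 0.332, -0.065, 1.46, 0.022, 1.35, -0.088], TCP at [0.266, 0.566, 0.194] pointing down, gripper open.
Joint ranges: [-2.6, 2.6], [-0.5, 2.12], [-1.47, 1.34], [0.16, 2.42], [-1.27, 4.41], [0.06, 2.06], [-2.6, 2.6]. Speed limits (rad/s): [2.22, 2.22, 2.79, 2.79, 3.14, 3.14, 3.14].

INTERFACE

Orientations are given as a unit quaternion [x, y, z, w].
In Python, from workcell import manip gives the robot as it stands.
- The arm moves only by the tool jog_arm, called after "Emit:" as a command line: name --argument value ..., lists and objects as JSON in quotes. Schema: {"type":"object","properties":{"ticks":{"type":"array","items":{"type":"array","prefixItems":[{"type":"array","items":{"type":"number"},"minItems":3,"maxItems":3},{"type":"array","items":{"type":"number"},"minItems":3,"maxItems":3},{"type":"number"}],"minItems":3,"maxItems":3},"minItems":1,"maxItems":20},"grip_n":{"type":"number"},"only":{"type":"string"},"quiet":{"type":"boolean"},"lines":{"type":"string"}},"required":["ticks"],"additionalProperties":false}. ticks is a list of rows, 1 to 20 of them, each written [[rx, ry, rz], [dx, dy, dz], opening]: a rotation vector rx, ry, rz in rad, then dx, dy, dz in cm, then the opening from 0.0 (shut) to 1.0 (fully open); each row is the pose to reach, as a shift and turn from the pose commanded when the call began, along the tool's axes at that moment; what a row does not reach only later rows make up. A row lasts 1/8 s, in which the tool goes at most 0.0625 m and 0.188 rad, less where a joint would pass 70% of its speed; a pose out of reach is approached as far as the arm can. The fingers move at their own pace and stop on an object; grip_n is the grip in N (left out, the last holds). Time passes only in rows, so rows that do not move let the fingers close. The tool returns the time, the measured TCP pose, the force, the opening and the grip force at its end. only (a regular expression) keeps the lines of the reply that match it, lines (a string "A,B") keeps lines A to B, and quiet returns only ok. Input that does not fit is refused with a message, and nothing moves.
- manip.get_obs(): the state, without advancing time (a new reading comes with each control period).
- manip.camera(name): name is "scene" or "top" or "wrist"; returns the picture (420x560x3 uint8, blue, green, red); there is no depth.
- manip.calibration(name): a dict with "fx", "fy", "cx", "cy" (pixels), "world_from_camera" (4x4, takes a point from camera to world coordinates); the wrist camera has in their place "tool_from_camera" (4x4, takes a point from camera to tool coordinates, whose origin is the TCP and whose axes are the flange's). Camera axes: x right, y up, looking along -z (the intrinsics and any distortion apply to the point x, -y, -z); pixel columns grow to the right and rows downward; lengths in m; the calibration is good to about 2 mm. The wrist camera is an equidistant fisheye: a pixel r from the principal point sees the ray r / f radians off the axis. A picture is of the moment at which its call begins: read the wrist's pose just before it. calibration takes no time and is no camera call.
- manip.hand_in(): hands the job in; it is judged then, once.
The state is a dict: "clock": time; "joint_pos": joint angles; "joint_velocities": joint speeds; "tau": joint torques, N m; "position": TCP position; "ee_rot": TCP orientation; "ft_force": force on the tool from outside, world axes, zero at the start; "torque": the same for the moment, N m; "grip_width": opening from 0.0 (shut) to 1.0 (fully open); "grasp_force": force on a finger pad.
Only numpy, scipy, OpenCV 4.12 (cv2) and the standard library are available. Lean on these libraries where they do the work, as an engineer would, in place of code of your own. Each camera call takes 0.05 s, during which the arm holds its last target. There are 200 camera calls.

TASK

From the slotted storage rack, draw the stage insert with the two large rectangular windows straight up, gripped at the middle of its top edge so that it hangs balanced, keeping it upright until it is clear of the rack. Then tip its lower edge away from you, so that the face with the clamp screw comes up and the insert slopes at about 45 degrees with its long edges level, ready to be hooked into the microscope stage. Finish while still gripping it steadily in the air, higher than the tops of the two other inserts, which stay in their slots, and leave the things standing around alone.

Things in the scene. Friction and masses are not known exactly. Their poses are not given: they have to be found in the camera images.
- window_insert: The insert to take: black frame 110x160x8 mm, about 0.16 kg, two large rectangular windows, long rails 14 mm wide. Origin: centre of its back face. Local x: along the 110 mm side, up in the rack; y: along the 160 mm side; z: out of the front face, which in the rack looks away from the robot and has one clamp screw (8 mm across, 6 mm high, at x 35, y -66 mm).
- window_grip (a point): Middle of the window insert's top rail (14 mm tall, 8 mm thick): at local x 48, y 0, z 4 mm of the insert; 7 mm below its top edge. Axes as the insert's. 42 mm are free on either side, to the next insert.
- window_foot (a point): Middle of the window insert's lower long edge, on which it stands in the rack: at local x -55, y 0, z 4 mm of the insert.
- insert_rack: Fixed rack 140x196x82 mm, aluminium base, two grey cheeks with vertical grooves. Origin: centre of its underside on the worktop; z up, x across the slots, y along them. Slots at x -50, 0, +50 mm, 11 mm wide with flared mouths, overlapping each short edge of an insert by 6 mm. Inserts stand upright 11 mm above the worktop: tops at 121 mm, cheeks end at 82 mm.
- dish_insert: Another insert, to be left: black plate 110 x 160 x 8 mm with one round hole 56 mm across; origin and axes like the window insert's.
- slide_insert: Another insert, to be left: black plate 110 x 160 x 8 mm with three narrow windows of 70 x 21 mm; origin and axes like the window insert's.
- objective_case: Bystander: round objective case with clear top, 42 mm across, 64 mm tall; origin at the centre of its underside.
- oil_bottle: Bystander: small white dropper bottle with black cap, 26 mm across, 66 mm tall; origin at the centre of its underside.
- dish: Bystander: covered culture dish, 60 mm across, 14 mm tall; origin at the centre of its underside.

How it is judged:
By the outcome, as a careful person would: the job done as asked, in the order asked, and still so for the second after the job is handed in, while the arm keeps its last pose, push and grip.
It also fails if it takes over 40 s, if anything falls off the work surface, if the arm or the gripper's body presses on something with over 40 N, if the wrist force passes 120 N, or if a joint passes its speed limit or range.

## Working session

There is one attempt and no reset: what is moved stays moved. The work goes in short steps, Python scripts to look and compute and a tool call to move; the robot and the scene stay as the last step left them, time stands still between calls to the robot, and variables do not carry over. Pictures are saved under pics/ and viewed, at most 10 in all, crops included, and the job is handed in when it is done.

```bash
ls; mkdir -p pics; python3 - <<'E'
from workcell import manip
import cv2,numpy as np
np.set_printoptions(precision=4,suppress=True)
for n in("scene","top"):
    im=manip.camera(n); cv2.imwrite(f"pics/{n}0.png",im)
    print(n,manip.calibration(n))
print(manip.calibration("wrist"))
o=manip.get_obs();print(o["clock"],o["position"],o["ee_rot"],manip.grasp_offset)
E
```

```text
pics
workcell.py
scene {'fx': 455.2204736455527, 'fy': 455.2204736455527, 'cx': 279.68391673789733, 'cy': 202.95187027974995, 'world_from_camera': array([[-0.9025,  0.1644, -0.398 ,  0.0428],
       [-0.4304, -0.3757,  0.8208,  0.9619],
       [-0.0146,  0.9121,  0.4098,  0.5817],
       [ 0.    ,  0.    ,  0.    ,  1.    ]])}
top {'fx': 540.1077705077574, 'fy': 540.1077705077574, 'cx': 281.8109032471444, 'cy': 213.20486416703142, 'world_from_camera': array([[-0.0235,  0.9783, -0.2057,  0.2175],
       [-0.9997, -0.0221,  0.0092, -0.0057],
       [ 0.0045,  0.2058,  0.9786,  1.4506],
       [ 0.    ,  0.    ,  0.    ,  1.    ]])}
{'fx': 325.19226210127806, 'fy': 325.19226210127806, 'cx': 280.3666052795209, 'cy': 209.97119117846916, 'tool_from_camera': array([[-0.0008,  0.9476,  0.3195,  0.0823],
       [ 1.    ,  0.0006,  0.0009, -0.0005],
       [ 0.0007,  0.3195, -0.9476, -0.1793],
       [ 0.    ,  0.    ,  0.    ,  1.    ]])}
0.1 [0.2654 0.5654 0.1933] [ 0.2176  0.976  -0.0006 -0.0001] 0.0187
```
View pics/scene0.png

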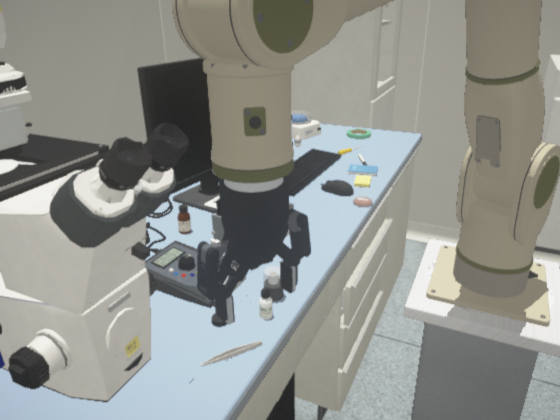

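View pics/top0.png

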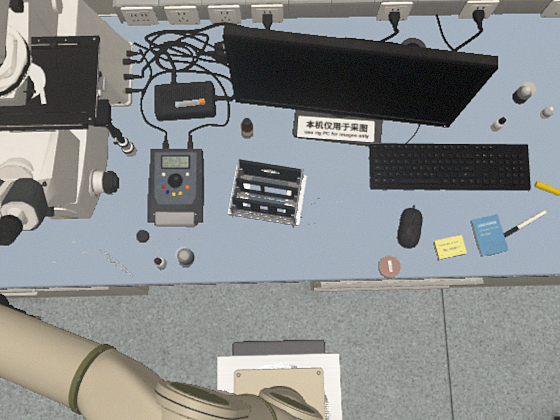

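The top view shows the rack around (268,192), turned slightly, with three inserts. The scene view of it is blocked by the arm. I'll enlarge the rack.

```bash
python3 - <<'E'
import cv2
im=cv2.imread("pics/top0.png")[150:235,215:320]
cv2.imwrite("pics/top0c.png",cv2.resize(im,None,fx=7,fy=7,interpolation=cv2.INTER_CUBIC))
E
```

View pics/top0c.png

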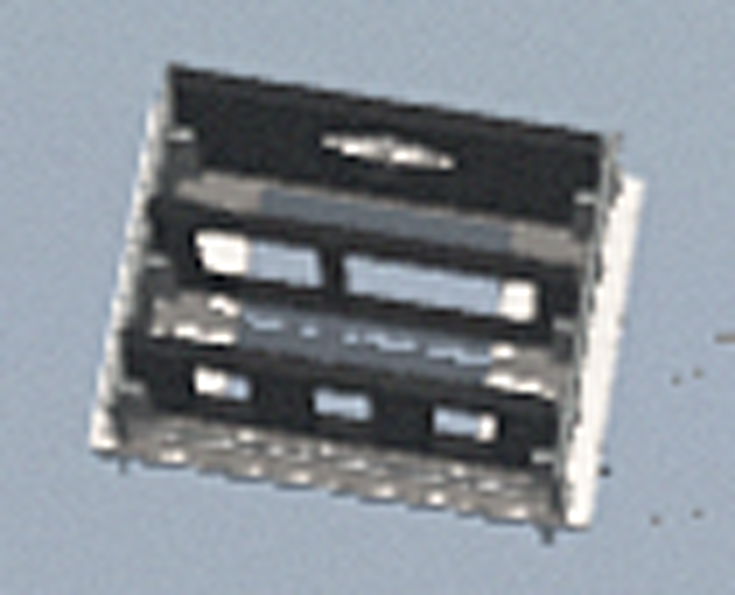

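The middle insert has the two large windows. In the full picture its top edge runs from about (237.9,178.5) to (298.1,187). The one in front has three slots and the one behind has the round hole.

```bash
cat > h.py <<'E'
from workcell import manip
import numpy as np, cv2
from scipy.spatial.transform import Rotation as R
np.set_printoptions(precision=4,suppress=True)
def ray(name,px,obs=None):
    c=manip.calibration(name); u=(px[0]-c["cx"])/c["fx"]; v=(px[1]-c["cy"])/c["fy"]
    if name=="wrist":
        r=np.hypot(u,v); s=np.sin(r)/r if r else 1; d=np.array([u*s,-v*s,-np.cos(r)])
        T=np.eye(4);T[:3,:3]=R.from_quat(obs["ee_rot"]).as_matrix();T[:3,3]=obs["position"]
        T=T@c["tool_from_camera"]
    else: d=np.array([u,-v,-1.]); T=c["world_from_camera"]
    d=T[:3,:3]@d; return T[:3,3],d/np.linalg.norm(d)
def atz(name,px,z,obs=None):
    o,d=ray(name,px,obs); return o+d*(z-o[2])/d[2]
def tri(a,b):
    (o1,d1),(o2,d2)=a,b
    t=np.linalg.lstsq(np.c_[d1,-d2],o2-o1,rcond=None)[0]
    p,q=o1+t[0]*d1,o2+t[1]*d2; return (p+q)/2,np.linalg.norm(p-q)
def totool(p,ob): return R.from_quat(ob["ee_rot"]).inv().apply(p-ob["position"])
E
python3 - <<'E'
from h import *
L=atz("top",(237.9,178.5),.121);Rr=atz("top",(298.1,187),.121)
print(L,Rr,(L+Rr)/2,np.linalg.norm(L-Rr)); d=L-Rr; print("dir y",d/np.linalg.norm(d),np.degrees(np.arctan2(-d[0],d[1])))
for n,p in dict(case=(185,255),bottle=(160,262),dish=(389,267),fl=(228,214),bl=(240,160)).items(): print(n,atz("top",p,0.05))
o=manip.get_obs();m=(L+Rr)/2;print(totool(m,o), o["joint_pos"])
# goal tool orientations: z down, y along rack x
E
```

```text
[0.5898 0.0915 0.121 ] [ 0.564  -0.0612  0.121 ] [0.5769 0.0152 0.121 ] 0.1549393335842161
dir y [0.1664 0.9861 0.    ] -9.581382295587456
case [0.4063 0.2359 0.05  ]
bottle [0.3895 0.3005 0.05  ]
dish [ 0.3628 -0.2939  0.05  ]
fl [0.5129 0.1236 0.05  ]
bl [0.6614 0.0907 0.05  ]
[-0.5158 -0.3658  0.0728] [-1.1546  0.3328 -0.0647  1.4608  0.0217  1.3499 -0.0885]
```

Units first: shifts go in cm. So -0.107 m is -10.7, -0.516 m is -51.6.

Emit:
jog_arm --ticks '[[[0,0,0],[0,0,-5],1],[[0,0,0],[0,0,-10.7],1],[[0,0,1.298],[-51.6,-36.6,-10.7],0.5],[[0,0,1.298],[-51.6,-36.6,-10.7],0.5],[[0,0,1.298],[-51.6,-36.6,-10.7],0.5],[[0,0,1.298],[-51.6,-36.6,-10.7],0.5],[[0,0,1.298],[-51.6,-36.6,-10.7],0.5],[[0,0,1.298],[-51.6,-36.6,-10.7],0.5],[[0,0,1.298],[-51.6,-36.6,-10.7],0.5],[[0,0,1.298],[-51.6,-36.6,-10.7],0.5],[[0,0,1.298],[-51.6,-36.6,-10.7],0.5],[[0,0,1.298],[-51.6,-36.6,-10.7],0.5],[[0,0,1.298],[-51.6,-36.6,-10.7],0.5],[[0,0,1.298],[-51.6,-36.6,-10.7],0.5],[[0,0,1.298],[-51.6,-36.6,-10.7],0.5],[[0,0,1.298],[-51.6,-36.6,-10.7],0.5],[[0,0,1.298],[-51.6,-36.6,-10.7],0.5],[[0,0,1.298],[-51.6,-36.6,-10.7],0.5]]' --grip_n 60

```text
clock: 2.35
position: [0.5771, 0.0156, 0.3011]
ee_rot: [0.763, 0.646, 0.0, -0.0]
ft_force: [-0.7, -0.3, 0.9]
grip_width: 0.501
grasp_force: 0.0
```

```bash
python3 - <<'E'
from h import *
import json
o=manip.get_obs(); im=manip.camera("wrist"); cv2.imwrite("pics/w1.png",im)
json.dump({k:list(map(float,o[k])) for k in("position","ee_rot")},open("o1.json","w"))
print(o["clock"],o["position"],R.from_quat(o["ee_rot"]).as_matrix(),o["joint_pos"],o["grip_width"])
E
```

```text
2.35 [0.5771 0.0156 0.3011] [[ 0.1647  0.9863  0.0002]
 [ 0.9863 -0.1647  0.0003]
 [ 0.0003  0.0001 -1.    ]] [-0.5301  0.1971  0.5068  1.4366 -0.0955  1.5322 -0.1933] 0.5012273056033592
```

View pics/w1.png

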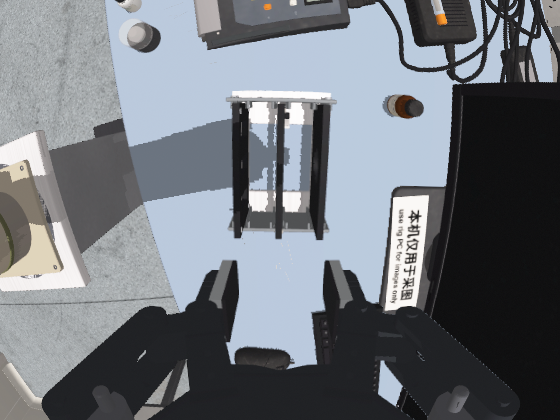

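The wrist view shows the middle insert edge-on at column ~280, rows 102–238, with the clamp screw at (287,115) on the far (+x) side. I'll shift the camera for a second view and compare crops.

Emit:
jog_arm --ticks '[[[0,0,0],[-4,4,0],0.5],[[0,0,0],[-8,6,0],0.5],[[0,0,0],[-8,6,0],0.5],[[0,0,0],[-8,6,0],0.5]]'

```text
clock: 2.9
position: [0.6231, -0.0731, 0.3008]
ee_rot: [0.763, 0.646, 0.0, -0.0]
ft_force: [-0.7, -0.3, 0.3]
grip_width: 0.505
grasp_force: 0.0
```

```bash
python3 - <<'E'
from h import *
import json
o=manip.get_obs(); im=manip.camera("wrist"); cv2.imwrite("pics/w2.png",im)
json.dump({k:list(map(float,o[k])) for k in("position","ee_rot")},open("o2.json","w"))
a=cv2.imread("pics/w1.png")[85:250,220:340]; b=im[5:170,150:300]
c=np.hstack([a,b]);print(a.shape,b.shape)
cv2.imwrite("pics/w12.png",cv2.resize(c,None,fx=2.96,fy=3.5,interpolation=cv2.INTER_CUBIC))
E
```

```text
(165, 120, 3) (165, 150, 3)
```

View pics/w12.png

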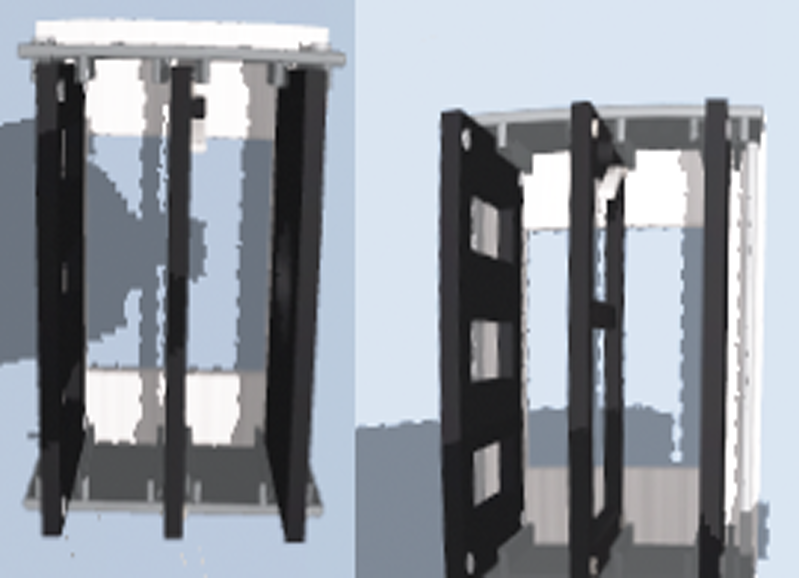

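Left crop: middle insert top ends at crop (181,66) and (173,538). Right crop: far end at (582,102), and the near end is below the crop. I'll locate the ends numerically.

```bash
python3 - <<'E'
from h import *
import json
o1,o2=json.load(open("o1.json")),json.load(open("o2.json"))
g=cv2.imread("pics/w2.png",0);g1=cv2.imread("pics/w1.png",0)
print(g[160:185:1,225]);print(g[175,215:245]);print(g[60,215:245]); print(g[25:40,227])
print(g1[230:245,278],g1[98:108,281],g1[230,270:290])
F=tri(ray("wrist",(281.1,103.9),o1),ray("wrist",(226.7,34.3),o2));print(F)
N=atz("wrist",(278.6,238.7),.121,o1);print(N,np.linalg.norm(N-F[0]),(N+F[0])/2)
d=F[0]-N;print(np.degrees(np.arctan2(-d[0],d[1])))
E
```

```text
[ 36  35  36  35  35  37  36  36  36  37  36  36  36  36  75 135 135 135
 135 135 135 135 135 134 135]
[135 135 135 135 135 135 134 134 134 135 135 134 134 135 135 134 134 135
 135 135 135 135 134 134 135 135 135 135 134 134]
[254 254 254 255 254 254 254 158  58  57  56  57  57  54  43  56 176 248
 253 252 253 252 217  57  46  40 244 255 255 255]
[227 227 227 227 226 227 227 227 206  57  58  57  57  57  58]
[ 47  47  48  47  47  47  47  47  72 166 199 199 199 198 198] [160 172 167 135 109  97  46  47  48  48] [163 163 164 163 158  94  46  47  47  47  47  77 166 174 165 166 166 165
 165 166]
(array([0.5915, 0.0966, 0.1191]), np.float64(0.0008417193190215776))
[ 0.5621 -0.0591  0.121 ] 0.1583932618641027 [0.5768 0.0187 0.12  ]
-10.710071182178249
```

```bash
python3 - <<'E'
from h import *
import json
o1,o2=json.load(open("o1.json")),json.load(open("o2.json"))
print(tri(ray("wrist",(278.4,238.4),o1),ray("wrist",(226,174.3),o2)))
for f,o,u0,rows in(("w1",o1,279.8,range(125,228,2)),("w2",o2,225.8,range(55,165,2))):
    g=cv2.imread(f"pics/{f}.png",0).astype(float); L=[];Q=[]
    for r in rows:
        c=int(round(u0)); 
        for s,l in((-1,L),(1,Q)):
            k=c
            while g[r,k]<90 and abs(k-c)<9:k+=s
            if abs(k-c)>=9: continue
            l.append(atz("wrist",(k-s*(g[r,k]-90)/(g[r,k]-g[r,k-s]),r),.12,o))
    for l in(L,Q):
        l=np.array(l); p=np.polyfit(l[:,1],l[:,0],1); res=l[:,0]-np.polyval(p,l[:,1]); k=abs(res)<.002; p=np.polyfit(l[k,1],l[k,0],1)
        print(f,len(l),k.sum(),"x at y=.0187:",np.polyval(p,.0187),"yaw",-np.degrees(np.arctan(p[0])))
E
```

```text
(array([ 0.5617, -0.0599,  0.1181]), np.float64(3.4637702757147614e-05))
w1 46 46 x at y=.0187: 0.5719102645546033 yaw -10.827671179657873
w1 48 47 x at y=.0187: 0.580058128491532 yaw -10.393140695647867
w2 55 55 x at y=.0187: 0.5728071364160712 yaw -11.269031425684787
w2 45 44 x at y=.0187: 0.5821290721889396 yaw -10.770554228486237
```

The top edge midpoint is (0.5766, 0.0184) at z≈0.119, against 0.121 in the text. Yaw is -10.7° and the length is 158–159 mm, so the measurements are consistent. I'll align above it, then go down.

Emit:
jog_arm --ticks '[[[0,0,0.021],[4,-3,0],0.5],[[0,0,0.021],[8.26,-6.09,0],0.5],[[0,0,0.021],[8.26,-6.09,4],0.5],[[0,0,0.021],[8.26,-6.09,8],0.5],[[0,0,0.021],[8.26,-6.09,12],0.5],[[0,0,0.021],[8.26,-6.09,12],0.5],[[0,0,0.021],[8.26,-6.09,12],0.5]]'

```text
clock: 3.82
position: [0.5774, 0.0187, 0.1829]
ee_rot: [0.77, 0.638, 0.001, 0.0]
ft_force: [0.3, -0.2, -0.1]
grip_width: 0.498
grasp_force: 0.0
```

```bash
python3 - <<'E'
from h import *
o=manip.get_obs(); im=manip.camera("wrist"); cv2.imwrite("pics/w3.png",im)
d=np.array([.5766,.0184,.096])-o["position"];print(d,R.from_quat(o["ee_rot"]).inv().apply(d))
m=R.from_quat(o["ee_rot"]).as_matrix();print(np.degrees(np.arctan2(m[1,1],m[0,1])))
E
```

```text
[-0.0008 -0.0003 -0.0869] [-0.0006 -0.0009  0.0869]
-10.65352842491725
```

View pics/w3.png

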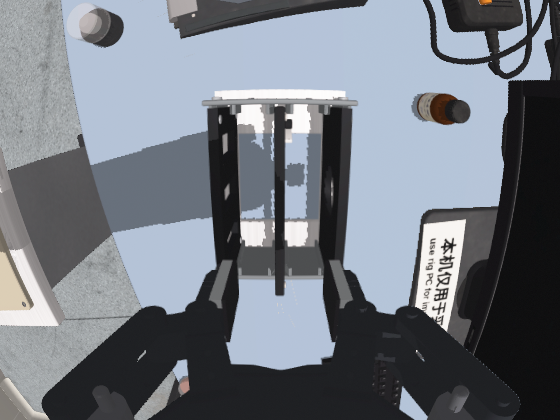

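The fingers straddle the middle insert: pads at columns 232 and 330, insert at 280, with a neighbour on either side. Descending now, with the opening slightly reduced, and then closing.

Converted, 0.087 m is 8.7, 0.08 m is 8.

Emit:
jog_arm --ticks '[[[0,0,0],[-0.06,-0.09,0],0.42],[[0,0,0],[-0.06,-0.09,2],0.42],[[0,0,0],[-0.06,-0.09,4],0.42],[[0,0,0],[-0.06,-0.09,6],0.42],[[0,0,0],[-0.06,-0.09,8],0.42],[[0,0,0],[-0.06,-0.09,8.7],0.42],[[0,0,0],[-0.06,-0.09,8.7],0.42],[[0,0,0],[-0.06,-0.09,8.7],0.42]]'

```text
clock: 4.88
position: [0.5764, 0.0176, 0.0951]
ee_rot: [0.77, 0.638, 0.001, 0.0]
ft_force: [0.9, -1.1, 0.4]
grip_width: 0.42
grasp_force: 0.0
```

Emit:
jog_arm --ticks '[[[0,0,0],[0,0,0],0],[[0,0,0],[0,0,0],0],[[0,0,0],[0,0,0],0],[[0,0,0],[0,0,0],0],[[0,0,0],[0,0,0],0],[[0,0,0],[0,0,0],0],[[0,0,0],[0,0,0],0],[[0,0,0],[0,0,0],0]]' --grip_n 60

```text
clock: 5.88
position: [0.5757, 0.0176, 0.094]
ee_rot: [0.77, 0.638, 0.0, -0.0]
ft_force: [-0.4, -0.5, 0.6]
grip_width: 0.0
grasp_force: 0.0
```

Grip width is 0 and the force is 0, so nothing was caught. Looking before moving.

```bash
python3 - <<'E'
from h import *
o=manip.get_obs(); im=manip.camera("wrist"); print(o["grip_width"],o["grasp_force"])
s=manip.camera("top")[150:235,205:330]
cv2.imwrite("pics/w4.png",np.hstack([im[60:420,130:430],cv2.resize(s,(480,360),interpolation=cv2.INTER_CUBIC)]))
E
```

```text
8.294291003391509e-05 0.0
```

View pics/w4.png

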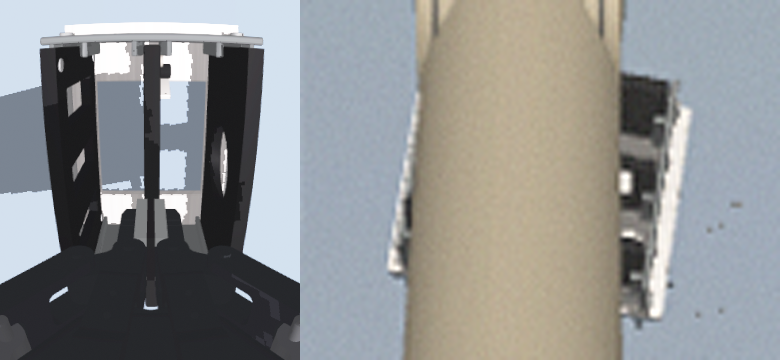

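The insert is still in its slot, and I can't tell from this whether it lies between the pads. I'll enlarge the view and add the scene camera.

```bash
python3 - <<'E'
from h import *
im=manip.camera("wrist"); s=manip.camera("scene")
c=manip.calibration("scene");T=np.linalg.inv(c["world_from_camera"])
p=T@np.array([.576,.018,.11,1]);u=c["cx"]+c["fx"]*p[0]/-p[2];v=c["cy"]-c["fy"]*p[1]/-p[2];print(u,v)
u,v=int(u),int(v)
cv2.imwrite("pics/w5.png",np.hstack([cv2.resize(im[220:380,240:320],(300,600),interpolation=cv2.INTER_CUBIC),cv2.resize(s[max(v-70,0):v+70,u-58:u+58],(498,600),interpolation=cv2.INTER_CUBIC)]))
o=manip.get_obs();print(o["clock"],o["tau"],o["ft_force"])
E
```

```text
253.42354805918046 198.31201419408995
6.075 [ -0.0001 -52.1364   6.6788 -35.6656   0.0149   0.0021  -0.    ] [ 0.4988 -1.1181  0.1734]
```

View pics/w5.png

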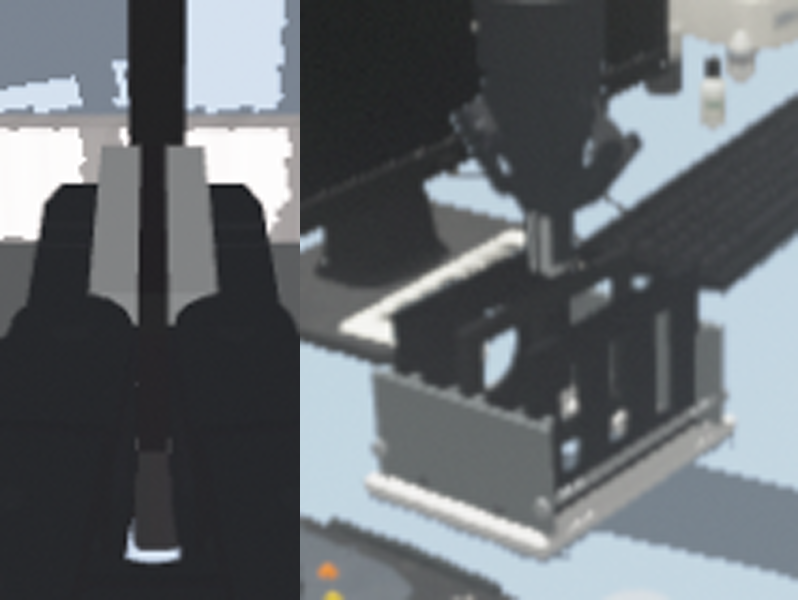

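```bash
python3 - <<'E'
from h import *
c=manip.calibration("wrist");T=c["tool_from_camera"]
def proj(p):
    q=np.linalg.inv(T)@np.r_[p,1]; d=np.array([q[0],-q[1],-q[2]]); r=np.arctan2(np.hypot(d[0],d[1]),d[2]); h=np.hypot(d[0],d[1])
    return c["cx"]+c["fx"]*r*d[0]/h, c["cy"]+c["fy"]*r*d[1]/h
for z in(-.05,-.038,-.03,-.019,-.01,0): print(z,proj([.011,0,z]),proj([.011,.002,z]),proj([.011,.004,z]),proj([0,0,z]))
print("rail end+y",proj([.08,.004,-.026]),proj([.02,.004,-.026]))
E
```

```text
-0.05 (np.float64(280.9958753224127), np.float64(266.85749363196214)) (np.float64(285.4312142433842), np.float64(266.8495710704835)) (np.float64(289.8647167323109), np.float64(266.83464344708875)) (np.float64(280.99547652377987), np.float64(287.3870085343688))
-0.038 (np.float64(280.95061206981075), np.float64(255.00040948776768)) (np.float64(285.079660534592), np.float64(254.9940762864403)) (np.float64(289.2072245474542), np.float64(254.98292621284892)) (np.float64(280.9524749641259), np.float64(274.6081685242577))
-0.03 (np.float64(280.9235230597543), np.float64(247.94959471992496)) (np.float64(284.8691848573007), np.float64(247.94408585120965)) (np.float64(288.81355025561226), np.float64(247.93486301161568)) (np.float64(280.926533653907), np.float64(266.9531738323559))
-0.019 (np.float64(280.8897511628056), np.float64(239.20590333153578)) (np.float64(284.60670375213516), np.float64(239.20129889913812)) (np.float64(288.322571773114), np.float64(239.19415454583205)) (np.float64(280.893982878969), np.float64(257.4038806497423))
-0.01 (np.float64(280.8647465726675), np.float64(232.76484823488522)) (np.float64(284.4123069210017), np.float64(232.76083106555058)) (np.float64(287.95892403069695), np.float64(232.7550088676993)) (np.float64(280.8697364704988), np.float64(250.3305805975515))
0 (np.float64(280.8393825777653), np.float64(226.25922523143174)) (np.float64(284.215067424138), np.float64(226.25573712064016)) (np.float64(287.5899394967981), np.float64(226.25108066112782)) (np.float64(280.8450184417141), np.float64(243.1540056953479))
rail end+y (np.float64(289.47346862053956), np.float64(107.75866221127738)) (np.float64(288.78065275428855), np.float64(228.55240092944138))
```

```bash
python3 - <<'E'
from h import *
c=manip.calibration("scene");T=np.linalg.inv(c["world_from_camera"])
def pr(w):
    p=T@np.r_[w,1];return np.array([c["cx"]+c["fx"]*p[0]/-p[2],c["cy"]-c["fy"]*p[1]/-p[2]])
t=np.array([.2654,.5654,.1933]);y=np.array([.425,.905,0])
for d in(0,.013,.03,.045,.06):
    print(d,pr(t+y*.045+[0,0,d]),pr(t-y*.045+[0,0,d]))
g=cv2.imread("pics/scene0.png")
cv2.imwrite("pics/s0c.png",cv2.resize(g[180:335,170:330],(800,600),interpolation=cv2.INTER_CUBIC))
E
```

```text
0 [230.3233 353.3435] [287.4509 321.9082]
0.013 [229.6788 344.8644] [287.3751 313.8844]
0.03 [228.8167 333.5216] [287.2738 303.1718]
0.045 [228.0371 323.2651] [287.1825 293.5061]
0.06 [227.2392 312.7675] [287.0892 283.6334]
```

View pics/s0c.png

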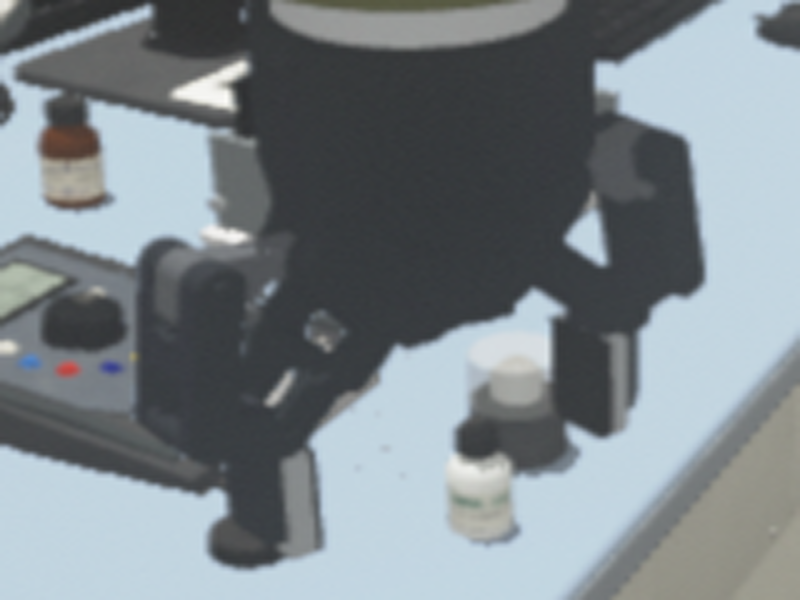

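The pads' real tips are at about crop (300,550), full picture (230,322). That is ≈33 mm behind the reported TCP beyond the expected swing, and the w5 views agree: the shut tips sit at z≈0.124, just above the rail. So the fingers closed on air above the insert. I'll reopen, go 31 mm lower and grip.

Emit:
jog_arm --ticks '[[[0,0,0],[0,0,0],0.42],[[0,0,0],[0,0,0],0.42],[[0,0,0],[0,0,0],0.42],[[0,0,0],[0.08,0.08,0],0.42],[[0,0,0],[0.08,0.08,1],0.42],[[0,0,0],[0.08,0.08,2],0.42],[[0,0,0],[0.08,0.08,3.1],0.42],[[0,0,0],[0.08,0.08,3.1],0.42],[[0,0,0],[0.08,0.08,3.1],0.42]]'

```text
clock: 7.2
position: [0.5767, 0.0181, 0.0631]
ee_rot: [0.77, 0.638, 0.0, 0.0]
ft_force: [0.2, -0.4, -0.6]
grip_width: 0.42
grasp_force: 0.0
```

Emit:
jog_arm --ticks '[[[0,0,0],[0,0,0],0],[[0,0,0],[0,0,0],0],[[0,0,0],[0,0,0],0],[[0,0,0],[0,0,0],0],[[0,0,0],[0,0,0],0],[[0,0,0],[0,0,0],0],[[0,0,0],[0,0,0],0],[[0,0,0],[0,0,0],0]]' --grip_n 60

```text
clock: 8.2
position: [0.5771, 0.0182, 0.0635]
ee_rot: [0.77, 0.638, 0.0, 0.0]
ft_force: [-0.6, 0.3, 5.5]
grip_width: 0.08
grasp_force: 59.8
```

Gripped at a width of about 7–8 mm, with 60 N on the pads. Lifting straight up.

Converted, -0.17 m is -17, -0.08 m is -8.

Emit:
jog_arm --ticks '[[[0,0,0],[0,0,-1],0],[[0,0,0],[0,0,-2],0],[[0,0,0],[0,0,-3.5],0],[[0,0,0],[0,0,-5],0],[[0,0,0],[0,0,-6.5],0],[[0,0,0],[0,0,-8],0],[[0,0,0],[0,0,-9.5],0],[[0,0,0],[0,0,-11],0],[[0,0,0],[0,0,-12.5],0],[[0,0,0],[0,0,-14],0],[[0,0,0],[0,0,-15.5],0],[[0,0,0],[0,0,-17],0],[[0,0,0],[0,0,-18],0],[[0,0,0],[0,0,-18],0],[[0,0,0],[0,0,-18],0]]'

```text
clock: 10.07
position: [0.5764, 0.0182, 0.2425]
ee_rot: [0.77, 0.638, -0.0, -0.0]
ft_force: [0.3, -0.5, -2.7]
grip_width: 0.077
grasp_force: 58.9
```

```bash
python3 - <<'E'
from h import *
o=manip.get_obs();print(o["joint_pos"],o["torque"]);im=manip.camera("wrist");cv2.imwrite("pics/w6.png",im)
s=manip.camera("scene");cv2.imwrite("pics/s6.png",s)
E
```

```text
[-0.5494  0.2119  0.5193  1.5435 -0.1058  1.4152 -0.2102] [-0.0428  0.043  -0.0514]
```

Lifted 18 cm, so the foot is at z≈0.19 and clear of the rack. Tipping -45° about tool x brings the lower edge forward.

Converted, -0.03 m is -3, -0.02 m is -2.

Emit:
jog_arm --ticks '[[[-0.08,0,0],[0,0,-0.5],0],[[-0.17,0,0],[0,0,-1],0],[[-0.26,0,0],[0,0,-2],0],[[-0.35,0,0],[0,0,-3],0],[[-0.44,0,0],[0,0,-3],0],[[-0.53,0,0],[0,0,-3],0],[[-0.62,0,0],[0,0,-3],0],[[-0.71,0,0],[0,0,-3],0],[[-0.76,0,0],[0,0,-3],0],[[-0.785,0,0],[0,0,-3],0],[[-0.785,0,0],[0,0,-3],0],[[-0.785,0,0],[0,0,-3],0],[[-0.785,0,0],[0,0,-3],0],[[-0.785,0,0],[0,0,-3],0]]'

```text
clock: 11.92
position: [0.5767, 0.0182, 0.2731]
ee_rot: [0.712, 0.589, 0.244, 0.294]
ft_force: [-0.4, -0.0, -0.9]
grip_width: 0.08
grasp_force: 59.0
```

```bash
python3 - <<'E'
from h import *
o=manip.get_obs();m=R.from_quat(o["ee_rot"]).as_matrix();print(m,o["joint_pos"])
s=manip.camera("scene");w=manip.camera("wrist");cv2.imwrite("pics/s7.png",s);cv2.imwrite("pics/w7.png",w)
cv2.imwrite("pics/f7.png",np.hstack([cv2.resize(s[100:330,150:350],(480,552),interpolation=cv2.INTER_CUBIC),cv2.resize(w[40:400,180:380],(307,552))]))
c=manip.calibration("scene");T=np.linalg.inv(c["world_from_camera"])
# expected insert corners: grasp at tool z=-.052 , centre of insert 48mm further along z
for n,q in dict(topL=(.08,0,-.059),topR=(-.08,0,-.059),botL=(.08,0,.051),botR=(-.08,0,.051)).items():
    W=o["position"]+m@np.array(q);p=T@np.r_[W,1];u=c["cx"]+c["fx"]*p[0]/-p[2];v=c["cy"]-c["fy"]*p[1]/-p[2]
    print(n,W,"crop px",(u-150)*2.4,(v-100)*2.4)
E
```

```text
[[ 0.186   0.6952  0.6944]
 [ 0.9825 -0.1317 -0.1313]
 [ 0.0002  0.7067 -0.7075]] [-0.5715 -0.3733  0.1704  2.2134  0.7256  0.7285 -0.9915]
topL [0.5507 0.1046 0.3148] crop px 219.27754542087646 72.58731658377141
topR [ 0.5209 -0.0526  0.3148] crop px 319.9877918944629 38.41418265487872
botL [0.627  0.0901 0.237 ] crop px 163.7742899871486 137.62080941788153
botR [ 0.5973 -0.0671  0.237 ] crop px 263.6863885283023 99.23091497100597
```

View pics/f7.png

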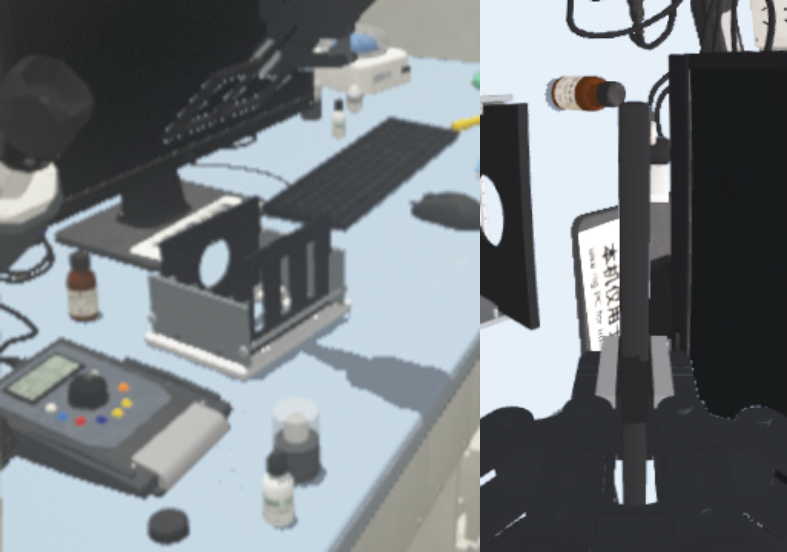

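The last picture shows the insert held between the pads, and in the scene view (crop corners around (219,72)–(264,99)) it slopes as predicted. The dish and slide inserts are still in their slots, the middle slot is empty, and the bystanders in view have not moved. The long edge is level (tool x has z≈0), the slope is 45°, and the lowest edge is at z≈0.23.

```bash
python3 -c "
from workcell import manip
print(manip.hand_in())"
```

```text
the job is handed in; nothing more can be done
None
```

I drew the two-window insert straight up out of the rack and tipped it to 45° with the screw face up and long edges level; it was handed in still gripped at about 60 N, lowest edge at about z 0.23 m, with the other two inserts in their slots, after a first close that caught only air and had to be redone 31 mm lower.

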